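Riddle the milling balls and tip the good ones into the tray

TASK

Shake the slotted basket on its sliding carriage until all five small, worn milling balls have dropped through into the pan below, keeping the four large ones in the basket. Then slide the carriage right up to the stop at the end where the open metal tray stands, tip the basket forward by its bar so that all four large balls go into the tray, and let the basket come back to level. Leave the carriage at that stop and do not disturb the vial or the beaker.

Things in the scene. Friction and masses are not known exactly. Their poses are not given: they have to be found in the camera images.
- rig: Fixed metal riddle rig, 172 x 332 mm on plan. Origin: centre of its underside, on the table. Its y axis runs along the two guide rods, its x axis points away from the tipping side. Between its two grey end blocks (82 mm high) lies a shallow pan (inside 120 x 304 mm, walls 36 mm high) that catches whatever falls through the basket, wherever the carriage is.
- carriage (a joint): Slide of the carriage that bears the basket, along the rig's y axis: 0 in the middle (where it starts), +0.09 m against the buffer at the rig's +y end, -0.09 m against the buffer at its -y end. Slides freely (about 1 N of friction, some 0.9 kg moving) and stays where it is left.
- basket (a joint): Hinge of the slotted basket on the carriage, along the basket's front lower edge (rig x = -56 mm, height 86 mm, parallel to the rig's y axis): 0 level, resting on the carriage; grows as the basket is tipped towards the rig's -x side, up to 1.15 rad. Weight and a light spring bring it back to level when it is let go; about 2 to 3 N at the bar tips it. The large balls leave it over its sloping front lip (40 degrees) at about 0.8 to 1.0 rad.
- bar (a point): Middle of the basket's handle: a level round steel bar, 10 mm thick and about 100 mm long, parallel to the rig's y axis, carried by an upright at either end. With the basket level it lies 192 mm above the table and 75 mm behind (rig +x) and 106 mm above the hinge; pulled towards the rig's -x side it swings about the hinge at a radius of 130 mm, rising 24 mm and sinking again; at full tip it lies 66 mm in front of the hinge and 112 mm above it. Moves with carriage and basket.
- basket_mid (a point): Centre of the basket floor. Basket inside: 100 (rig x) by 96 mm (rig y), wall tops 126 mm above the table. Floor: four bars along rig x, slots of about 14 mm between and beside them. Small balls rest in a 0.1 mm groove along each bar until shaken along rig y above about 0.3 g: a few strokes of 20 mm at a mean 0.1 m/s or 60 mm at 0.2 m/s free them; half those speeds do not.
- tray: Open square metal tray, 150 x 150 mm, 45 mm high, walls 4 mm, heavy, fixed to the table. Origin: centre of its underside; axes roughly as the rig's. It stands on the tipping (-x) side of the rig, facing one end of the carriage's travel: with the carriage on that buffer the basket tips into it.
- tip_case: Closed box of pipette tips, 110 x 71 mm, 59 mm high, fixed; stands in front of the other end of the carriage's travel. Origin: centre of its underside.
- vial: Small brown vial with black cap, 18 mm across, 39 mm high, loose, standing to the left (rig +y) of the rig. Origin: centre of its underside. Leave it alone.
- beaker: Glass beaker, 62 mm across, 76 mm high, loose, on the right of the table. Origin: centre of its underside. Leave it alone.
- large1: Centre of a large white milling ball, 26 mm across, 35 g; cannot pass the slots. Starts in the basket.
- large2: Centre of a large white milling ball, 26 mm across, 35 g; cannot pass the slots. Starts in the basket.
- large3: Centre of a large white milling ball, 26 mm across, 35 g; cannot pass the slots. Starts in the basket.
- large4: Centre of a large white milling ball, 26 mm across, 35 g; cannot pass the slots. Starts in the basket.
- small1: Centre of a small (worn) white milling ball, 9 mm across, 10 g; passes the slots. Starts in the basket, resting on a floor bar.
- small2: Centre of a small (worn) white milling ball, 9 mm across, 10 g; passes the slots. Starts in the basket, resting on a floor bar.
- small3: Centre of a small (worn) white milling ball, 9 mm across, 10 g; passes the slots. Starts in the basket, resting on a floor bar.
- small4: Centre of a small (worn) white milling ball, 9 mm across, 10 g; passes the slots. Starts in the basket, resting on a floor bar.
- small5: Centre of a small (worn) white milling ball, 9 mm across, 10 g; passes the slots. Starts in the basket, resting on a floor bar.

How it is judged:
By the outcome, as a careful person would: the job done as asked, in the order asked, and still so for the second after the job is handed in, with the robot touching nothing.
It also fails if it takes over 45 s, if anything falls off the work surface, if the arm or the gripper's body presses on something with over 40 N, if the wrist force passes 120 N, or if a joint passes its speed limit or range.

ROBOT

A 6-joint arm with a two-finger parallel gripper is mounted at the origin on a cart in front of the work surface, level with it; the furniture and walls round the work are solid. World frame = base frame: x ahead of the robot, y to its left, z up, the work surface at z = 0. Lengths are in mm, angles in degrees, forces in N, time in s.
With the tool pointing down it reaches from about 350 to 850 mm from the base axis. Payload 8.1 kg.
Tool frame: the origin (TCP) lies at the very end of the fingers, on their centre line; the grasp point (between the pads) lies 19 mm behind it; x points along the fingers, y is the direction in which the jaws open and shut, and the axes are right-handed (so a half turn about x gives the same grasp; the last joint's range is limited). The gripper opens to 85 mm and grips with 20 to 120 N. Pads are 22 mm wide; open, the fingers measure 114 mm over their backs; the gripper's body (76 mm by 85 mm) begins 54 mm behind the grasp point. The pads swing forward as they close: fully open they stand 13 mm farther back than shut.
Start: joints at [71.138, 7.471, 85.268, -0, 87.261, -4.893], TCP at [144.813, 582.267, 231.292] pointing down, gripper open.
Joint ranges: [-169.43, 169.43], [-51.17, 129.36], [1.28, 143.12], [-76.62, 256.62], [0, 156.53], [-152.29, 152.29]. Speed limits (degrees/s): [136.94, 136.94, 159.86, 180, 180, 180].

INTERFACE

Orientations are given as [roll, pitch, yaw] about the fixed x, y, z axes, in that order (R = Rz(yaw) Ry(pitch) Rx(roll)).
In Python, from bench import sensors, snapshot, r gives the robot as it stands. The module is installed in compiled form; this text tells all that it offers.
- The arm moves only by the tool drive_tool, never from a script. Its argument "moves" is one flat list of numbers, 6 for each row, row after row: the shift along the tool's x, y, z in cm, then the turn, a rotation vector about the tool's x, y, z in degrees. In form: [tx, ty, tz, wx, wy, wz, tx, ty, tz, wx, wy, wz, ...]. A call has 1 to 20 rows; each row shifts and turns the commanded pose from where the row before left it, along the tool's axes as they then stand; what a row does not reach is not made up. A row lasts 1/12 s, in which the tool goes at most 41.7 mm and 7.16 degrees, less where a joint would pass 70% of its speed; a pose out of reach is approached as far as the arm can. A call with a gripper value outside its range is refused whole. "hand" is the finger opening in cm, from 0 to 8.54, set as the call begins (left out, the last holds). The fingers move at their own pace and stop on an object; "grip_force" is the grip in N (left out, the last holds). Time passes only in rows, so rows that do not move let the fingers close. It gives the time, the measured TCP pose, the force and the opening at its end, in the units of the state.
- sensors.sense(): the state, without advancing time (a new reading comes with each control period).
- snapshot(name): name is "scene" or "top"; returns a dict with "image" (420x560x3 uint8, red, green, blue), "z_map" (420x560 float32, mm along the optical axis (not along the pixel's ray), 0 where there is no reading), "camera_matrix" (3x3 intrinsics, pixels), "dist" ([k1, k2, p1, p2, k3] as OpenCV has them; the pictures are not rectified), "eye" and "orientation" of the camera in the world. Camera axes: x right, y down, z forward; pixel columns grow to the right and rows downward; lengths in mm; the calibration is good to about 2 mm. A picture is of the moment at which its call begins.
- r.hand_in(): hands the job in, once; it reports no verdict.
The state is a dict: "time": time; "joint_pos": joint angles; "qd": joint speeds; "joint_efforts": joint torques, N m; "tool_pos": TCP position; "tcp_rot": TCP orientation; "ft_force": force on the tool from outside, world axes, zero at the start; "wrist_torque": the same for the moment, N m; "finger_gap": finger opening in mm.
Only numpy, scipy, OpenCV 4.12 (cv2) and the standard library are available. Lean on these libraries where they do the work, as an engineer would, in place of code of your own. Each camera call takes 0.05 s, during which the arm holds its last target.

## Working session

There is one attempt and no reset: what is moved stays moved. The work goes in short steps, Python scripts to look and compute and a tool call to move; the robot and the scene stay as the last step left them, time stands still between calls to the robot, and variables do not carry over. Pictures are saved under pics/ and viewed, and the job is handed in when it is done.

Besides the shell and the picture viewer there is one more tool, called after "Emit:" as name(argument=value, ...), one argument or row to a line, values as JSON. drive_tool: Moves the arm, as the interface text tells. Its arguments: {"type":"object","properties":{"moves":{"type":"array","items":{"type":"number"}},"hand":{"type":"number"},"grip_force":{"type":"number"}},"required":["moves"]}

```bash
mkdir -p pics; python3 - <<'E'
from bench import sensors, snapshot, r
import cv2,numpy as np
s=sensors.sense(); print(s)
for n in("scene","top"):
    d=snapshot(n); np.savez(f"pics/{n}0.npz",**d); cv2.imwrite(f"pics/{n}0.png",d["image"][:,:,::-1]); print(n,d["camera_matrix"],d["dist"],d["eye"],d["orientation"])
E
```

```text
{'time': 0.0, 'joint_pos': array([ 7.11390382e+01,  7.51529012e+00,  8.53310168e+01, -2.59585867e-04,
        8.72595344e+01, -4.89347904e+00]), 'qd': array([-0.04272906,  0.03346349, -0.03452042,  0.05010028,  0.00141257,
       -0.04394232]), 'joint_efforts': array([-1.58514515e-03, -5.69388878e+01, -5.00562251e+01, -5.38383358e-05,
        1.44779854e-02, -1.42601536e-05]), 'tool_pos': array([144.62838154, 581.74108919, 230.22586297]), 'tcp_rot': array([ -94.75312923,   89.89415839, -108.7205993 ]), 'ft_force': array([ 0.17161961, -0.23445572,  0.07012801]), 'wrist_torque': array([-0.04581898, -0.01600524, -0.03027868]), 'finger_gap': 85.72548684971409}
scene [[544.65935245   0.         280.51528097]
 [  0.         544.65935245 208.69313022]
 [  0.           0.           1.        ]] [0.05419976 0.         0.         0.         0.        ] [-895.04470546 -481.04810054  897.26850487] [-117.20076102   -0.8592993   -71.14123248]
top [[500.49892863   0.         277.44124692]
 [  0.         500.49892863 211.94343947]
 [  0.           0.           1.        ]] [-0.05652848  0.          0.          0.          0.        ] [ 417.70447006  -24.64545759 1508.0746112 ] [-176.83469922    0.34215064  -89.87859688]
```

View pics/scene0.png

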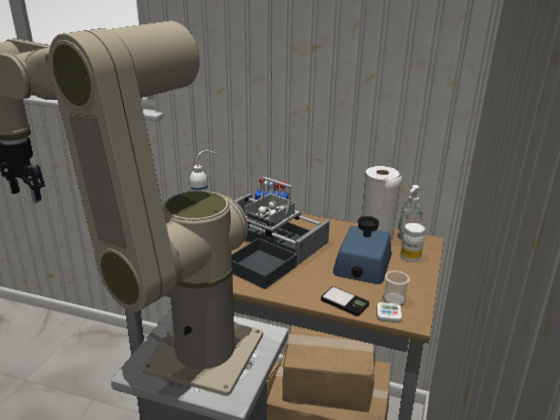

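View pics/top0.png

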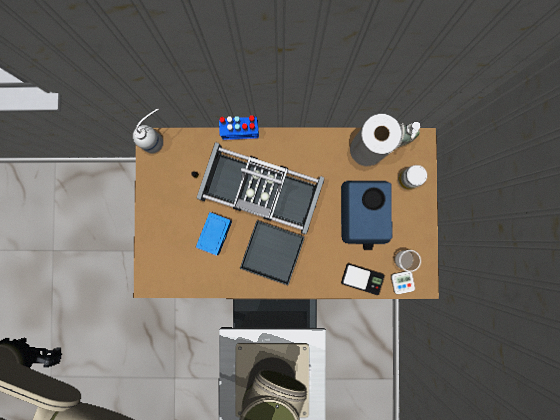

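The top view shows the rig around (262,187), the tray at (272,252) facing the right (-y) end, the blue tip case at (213,233) and the vial at (195,174). I'll zoom in and measure.

```bash
cat > h.py <<'E'
import numpy as np,cv2
from scipy.spatial.transform import Rotation as R
def rot(o): return R.from_euler('xyz',o,degrees=True).as_matrix()
def ray(d,uv,z):
    uv=np.array(uv,float).reshape(-1,1,2)
    n=cv2.undistortPoints(uv,d["camera_matrix"],d["dist"]).reshape(-1,2)
    v=np.c_[n,np.ones(len(n))]@rot(d["orientation"]).T
    e=np.array(d["eye"]); return e+v*((z-e[2])/v[:,2])[:,None]
def cloud(d):
    h,w=d["z_map"].shape; u,v=np.meshgrid(np.arange(w),np.arange(h))
    uv=np.stack([u,v],-1).reshape(-1,1,2).astype(float)
    n=cv2.undistortPoints(uv,d["camera_matrix"],d["dist"]).reshape(-1,2)
    z=d["z_map"].reshape(-1,1); p=np.c_[n,np.ones(len(n))]*z
    P=p@rot(d["orientation"]).T+np.array(d["eye"]); P[z[:,0]==0]=np.nan
    return P.reshape(h,w,3)
def proj(d,P):
    Rm=rot(d["orientation"]); rv=cv2.Rodrigues(Rm.T)[0]; t=-Rm.T@np.array(d["eye"])
    return cv2.projectPoints(np.array(P,float).reshape(-1,1,3),rv,t,d["camera_matrix"],d["dist"])[0].reshape(-1,2)
def show(d,x0,y0,x1,y1,k,fn):
    im=cv2.resize(d["image"][y0:y1,x0:x1,::-1],None,fx=k,fy=k,interpolation=cv2.INTER_CUBIC); cv2.imwrite(fn,im)
E
python3 - <<'E'
from h import *
d=dict(np.load("pics/top0.npz")); C=cloud(d)
show(d,180,130,340,300,4,"pics/top0z.png".replace("0z","0zz")) 
s=dict(np.load("pics/scene0.npz")); show(s,210,160,350,290,5,"pics/scene0z.png")
# height map rough
z=C[...,2]; 
print(np.nanmedian(z[270:290,150:220]))
for v in range(140,240,6): print(v,[int(x) if x==x else -1 for x in z[v,195:330:6]])
E
```

```text
1.2145019869276439
140 [5, -2, -1, -1, 1, 5, 0, 2, 2, -1, 2, 1, 3, 0, 0, 0, -1, 3, 3, 1, 5, 0, 0]
146 [6, 5, 6, 0, 69, 3, 1, -1, 0, 3, 2, -1, 0, -4, 1, 2, 0, 3, -1, -6, 2, 4, -5]
152 [3, -1, -1, 83, 40, 64, 65, 4, -2, -1, 3, -1, 0, 3, -1, -2, 3, 2, -1, 3, 5, 9, 1]
158 [-1, 3, 4, 78, 4, 6, 37, -1, 0, 85, 85, 2, 2, 3, 2, 4, -1, -4, 2, 1, 3, -4, -2]
164 [-4, 3, 2, 72, 2, 5, 9, 7, 8, 106, 124, 0, 79, 86, 3, 6, 3, 5, 2, -1, 0, 3, -1]
170 [-2, -3, 82, 30, 2, 5, 10, 8, 191, 192, 108, 89, 84, 119, 76, 86, 71, 5, 3, 0, 6, 0, 1]
176 [25, 2, -1, 6, 7, 7, 3, 6, 124, 9, 107, 192, 192, 109, 0, 16, -2, 1, 67, 68, 2, 80, 4]
182 [3, 80, 62, 7, 3, 11, 5, 9, 100, 96, 0, 1, 6, 91, 192, 1, 7, 12, 12, 42, 2, 79, 3]
188 [3, 78, 32, 5, 6, 2, 9, 2, 5, 109, 91, 2, 6, 4, 130, 7, 2, 8, 12, 5, 80, 2, 0]
194 [0, 79, 1, -1, 6, 0, 2, 93, 4, 111, 6, 108, 111, 4, 82, 7, 7, 1, 3, 1, 83, 2, 3]
200 [-2, 4, 1, 65, 67, 0, 4, 104, 97, 0, 8, 1, 93, 128, 5, 4, 5, 1, 9, 11, 87, 3, -2]
206 [2, 2, 0, 6, 0, -2, 6, 115, 109, 106, 104, 91, 10, 89, 13, 9, 8, 6, 3, 22, 65, -1, 3]
212 [0, 5, 2, -1, -4, 0, 0, 0, -1, 3, 111, 103, 99, 87, 13, 7, 7, 6, 0, 83, 0, -3, 0]
218 [-3, 5, 61, 59, 59, 54, 1, -1, 7, 4, 1, 2, 77, 70, 64, 36, 13, 2, 4, 84, 6, 4, 7]
224 [0, 3, 61, 61, 58, 59, 0, 6, 5, 5, 46, 7, 44, 4, 1, 0, 68, 67, 30, 83, 0, -3, 1]
230 [3, -1, 57, 58, 62, 54, 1, -1, 3, 0, 2, 2, 2, 3, 7, 47, 5, 4, 87, -3, 0, 2, -1]
236 [1, 56, 60, 61, 66, 45, -1, 0, -2, 2, 4, 6, 0, 4, 0, 7, 5, 5, 40, 4, -1, 0, -2]
```

View pics/top0zz.png

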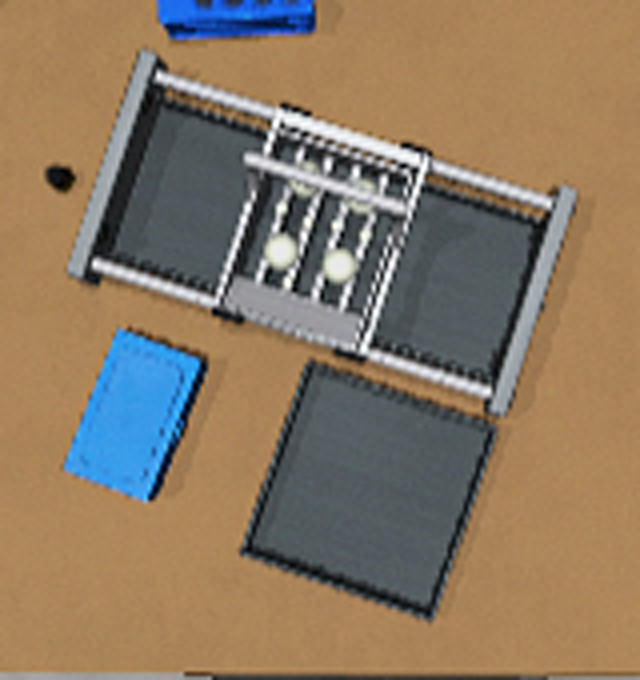

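View pics/scene0z.png

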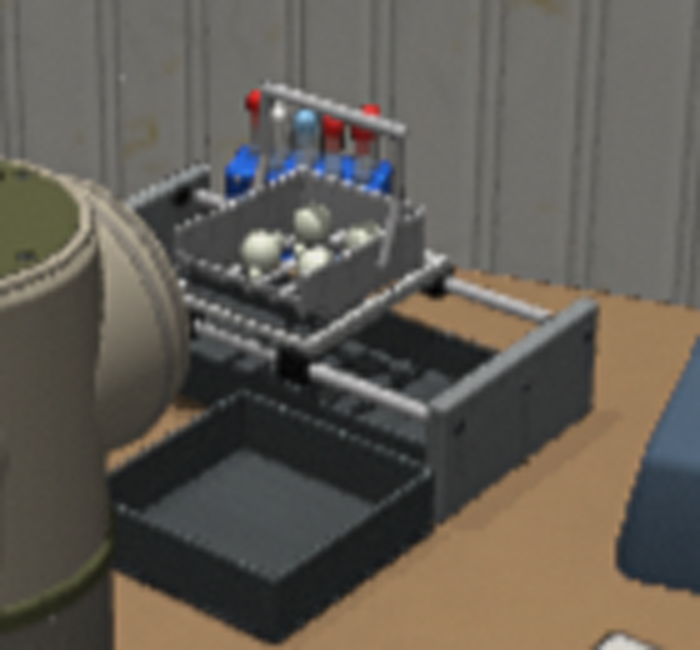

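```bash
python3 - <<'E'
from h import *
d=dict(np.load("pics/top0.npz")); C=cloud(d); z=C[...,2]
m=(z>183)&(z<202); m[:, :230]=0; m[:150]=0; m[215:]=0; m[:,300:]=0
vs,us=np.nonzero(m); P=ray(d,np.c_[us,vs],192)[:,:2]; print(len(P))
l=cv2.fitLine(P.astype(np.float32),cv2.DIST_HUBER,0,.01,.01).ravel(); c=P.mean(0)
t=(P-l[2:])@l[:2]; print("bar dir",np.degrees(np.arctan2(l[1],l[0])),"len",np.ptp(t),"mid",l[2:]+l[:2]*(t.max()+t.min())/2)
# end blocks: outer corners from zoom (px/4+off)
zz=np.array([[143,50],[72,275],[575,190],[508,412],[160,55],[90,280]],float)/4+[180,130]
print(ray(d,zz,82).round(1))
# end blocks by depth
for nm,(u0,u1) in dict(L=(190,225),Rr=(295,330)).items():
    m=(z>74)&(z<92); m[:,:u0]=0;m[:,u1:]=0;m[:140]=0;m[236:]=0
    m=cv2.morphologyEx(m.astype(np.uint8),cv2.MORPH_OPEN,np.ones((2,2)))
    vs,us=np.nonzero(m);P=ray(d,np.c_[us,vs],82)[:,:2].astype(np.float32)
    print(nm,len(P),cv2.minAreaRect(P),np.median(P,0), [np.degrees(np.arctan2(*cv2.fitLine(P,cv2.DIST_HUBER,0,.01,.01).ravel()[[1,0]]))])
print(ray(d,np.array([[310,360],[497,430],[432,618],[243,552]])/4+[180,130],45).round(1))
print("case",ray(d,np.array([[122,328],[206,358],[150,500],[65,468]])/4+[180,130],59).round(1))
print("vial",ray(d,np.array([[60,178]])/4+[180,130],39).round(1))
E
```

```text
159
bar dir 72.086494 len 112.32967827535381 mid [588.54735321  27.07776866]
[[ 696.8  162.4   82. ]
 [ 534.   211.7   82. ]
 [ 595.6 -148.4   82. ]
 [ 436.7 -100.2   82. ]
 [ 693.1  150.    82. ]
 [ 530.4  198.7   82. ]]
L 317 ((612.438232421875, 179.64613342285156), (19.535707473754883, 168.62518310546875), 71.69847106933594) [616.9107  180.93561] [np.float32(-18.533384)]
Rr 309 ((516.27197265625, -117.84082794189453), (17.996362686157227, 171.25514221191406), 72.03668212890625) [ 513.7441  -120.28867] [np.float32(-17.976107)]
[[474.9  42.6  45. ]
 [424.  -94.2  45. ]
 [287.4 -46.9  45. ]
 [334.8  90.8  45. ]]
case [[497.3 178.6  59. ]
 [475.6 117.4  59. ]
 [372.8 157.2  59. ]
 [395.7 219.1  59. ]]
vial [[609.5 228.6  39. ]]
```

```bash
python3 - <<'E'
from h import *
s=dict(np.load("pics/scene0.npz")); d=dict(np.load("pics/top0.npz"))
p=np.array([[265,88],[405,130]])/5+[210,160]
e=ray(s,p,192); print(e.round(1),e.mean(0))
p=np.array([[245,158],[408,208]])/4+[180,130]; e=ray(d,p,192); print(e.round(1),e.mean(0))
print("right block top scene",ray(s,np.array([[597,305],[432,410]])/5+[210,160],82).round(1))
T=rot([-94.75312923,89.89415839,-108.7205993]); print(T.round(4))
rx=np.array([.951,-.309,0]); 
for sg in(1,-1):
    ty=sg*rx; tx=np.array([0,0,-1.]); G=np.c_[tx,ty,np.cross(tx,ty)]
    print(sg,R.from_matrix(T.T@G).as_rotvec(degrees=True))
delta=np.array([588,27.,250])-np.array([144.6,581.7,230.2]); print(T.T@delta, np.linalg.norm(delta))
E
```

```text
[[592.4  74.8 192. ]
 [563.4 -28.2 192. ]] [577.89694041  23.25507606 192.        ]
[[602.9  79.5 192. ]
 [569.7 -28.5 192. ]] [586.32371755  25.48382156 192.        ]
right block top scene [[ 584.  -151.2   82. ]
 [ 424.6  -92.4   82. ]]
[[-6.000e-04  2.414e-01  9.704e-01]
 [-1.700e-03  9.704e-01 -2.414e-01]
 [-1.000e+00 -1.800e-03 -2.000e-04]]
1 [9.40325751e+01 7.98464787e-02 8.78635204e-02]
-1 [-8.59673690e+01 -8.61897827e-02  7.83254600e-02]
[ -19.0923776  -431.31105424  564.1754564 ] 710.4137456440437
```

Emit:
drive_tool(
  moves=[-0.12,-2.17,2.8,0,0,0,-0.12,-2.17,2.8,0,0,0,-0.12,-2.17,2.8,0,0,0,-0.12,-2.17,2.8,0,0,0,-0.12,-2.17,2.8,0,0,0,-0.12,-2.17,2.8,0,0,0,-0.12,-2.17,2.8,0,0,0,-0.12,-2.17,2.8,0,0,0,-0.12,-2.17,2.8,0,0,0,-0.12,-2.17,2.8,0,0,0,-0.12,-2.17,2.8,0,0,0,-0.12,-2.17,2.8,0,0,0,-0.12,-2.17,2.8,0,0,0,-0.12,-2.17,2.8,0,0,0,-0.12,-2.17,2.8,0,0,0,-0.12,-2.17,2.8,0,0,0,-0.12,-2.17,2.8,0,0,0,-0.12,-2.17,2.8,0,0,0,-0.12,-2.17,2.8,0,0,0,-0.12,-2.17,2.8,0,0,0],
  hand=8.5,
)

```text
time: 1.77
tool_pos: [584.1, 24.3, 254.8]
tcp_rot: [-174.4, 90.0, 171.6]
ft_force: [0.7, 1.1, -0.0]
finger_gap: 85.1
```

Emit:
drive_tool(
  moves=[0,0,0,6.5,0,0,0,0,0,6.5,0,0,0,0,0,6.5,0,0,0,0,0,6.5,0,0,0,0,0,6.5,0,0,0,0,0,6.5,0,0,0,0,0,6.5,0,0,0,0,0,6.5,0,0,0,0,0,6.5,0,0,0,0,0,6.5,0,0,0,0,0,6.5,0,0,0,0,0,6.5,0,0,0,0,0,6.5,0,0,0,0,0,6.5,0,0,0,0,0,3,0,0,0,0,0,0,0,0,0,0,0,0,0,0],
)

```text
time: 3.18
tool_pos: [583.3, 26.0, 254.8]
tcp_rot: [-74.3, 90.0, 177.9]
ft_force: [-0.1, 0.5, 0.3]
finger_gap: 85.2
```

```bash
python3 - <<'E'
from bench import sensors, snapshot
from h import *
s=sensors.sense(); print(s["time"],s["tool_pos"],rot(s["tcp_rot"]).round(3),s["joint_pos"],s["ft_force"])
d=snapshot("scene"); np.savez("pics/scene1.npz",**d); show(d,210,110,350,270,4,"pics/scene1.png")
d=snapshot("top"); np.savez("pics/top1.npz",**d); show(d,180,130,340,270,4,"pics/top1.png")
E
```

```text
3.1833 [583.25719958  25.96483791 254.83813757] [[-0.001  0.952 -0.306]
 [ 0.    -0.306 -0.952]
 [-1.    -0.001  0.   ]] [-2.48193723e+00  4.51279851e+00  8.59862454e+01 -2.98154449e-04
  8.95478011e+01  1.53628829e+01] [-0.14267412  0.52224134  0.27123575]
```

View pics/scene1.png

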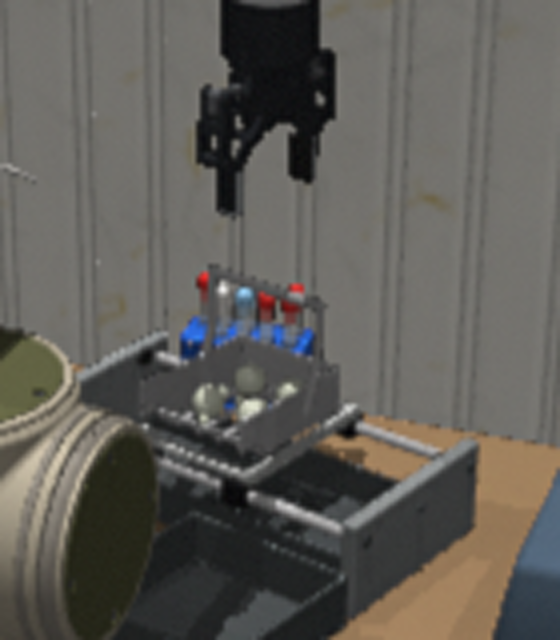

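View pics/top1.png

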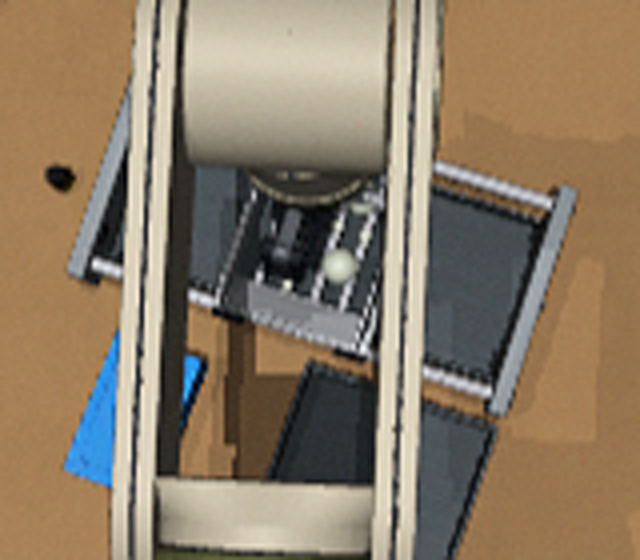

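```bash
python3 - <<'E'
from h import *
d=dict(np.load("pics/scene1.npz"))
for z in (255,268):
  for o in(-47,0,47): print(z,o,((proj(d,[583.3+.952*o,26-.306*o,z])-[210,110]+.5)*4-.5).round())
print((proj(d,[[584,25.3,192],[599.4,72.8,192],[568.5,-22.2,192]])-[210,110]+.5)*4-.5)
E
```

```text
255 -47 [[231. 229.]]
255 0 [[269. 211.]]
255 47 [[304. 193.]]
268 -47 [[231. 213.]]
268 0 [[269. 195.]]
268 47 [[305. 178.]]
[[268.72494707 285.0594425 ]
 [218.8679821  268.92498754]
 [320.09268106 301.73936038]]
```

Emit:
drive_tool(
  moves=[2,0,0,0,0,0,2,0,0,0,0,0,2,0.1,0,0,0,0,2.1,0,0,0,0,0,0,0,0,0,0,0],
)

```text
time: 3.7
tool_pos: [581.5, 25.7, 169.1]
tcp_rot: [-74.7, 89.6, 177.4]
ft_force: [-0.5, -0.1, -0.9]
finger_gap: 85.3
```

Emit:
drive_tool(
  moves=[0,0,0,0,0,0,0,0,0,0,0,0,0,0,0,0,0,0,0,0,0,0,0,0,0,0,0,0,0,0,0,0,0,0,0,0,0,0,0,0,0,0,0,0,0,0,0,0],
  hand=0.5,
  grip_force=50,
)

```text
time: 4.37
tool_pos: [585.2, 25.5, 175.2]
tcp_rot: [101.9, 89.9, -6.1]
ft_force: [1.8, -1.4, 3.8]
finger_gap: 8.5
```

```bash
python3 - <<'E'
from bench import sensors, snapshot
from h import *
s=sensors.sense(); print(s["time"],s["tool_pos"],s["ft_force"],s["wrist_torque"],s["finger_gap"])
d=snapshot("scene"); np.savez("pics/scene2.npz",**d); show(d,210,130,350,270,4,"pics/scene2.png")
E
```

```text
4.3667 [585.15922571  25.49770177 175.18815924] [ 1.78167039 -1.38329235  3.75608994] [-0.04535313 -0.20375214 -0.021568  ] 8.486478777797496
```

View pics/scene2.png

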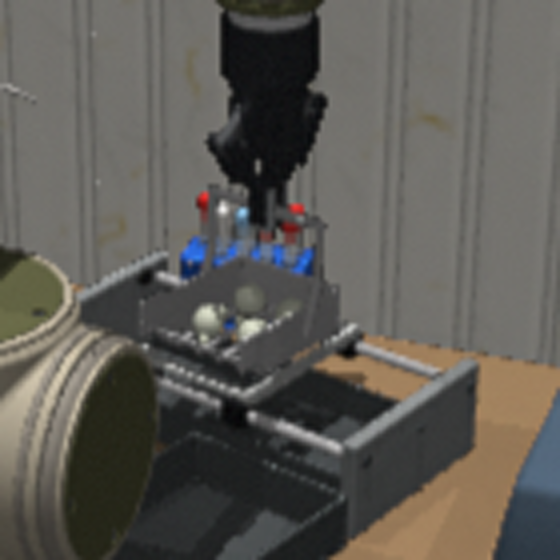

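The bar is held (gap 8.5 mm, forces under 4 N). I'll shake it along tool z, which is rig -y.

Emit:
drive_tool(
  moves=[0,0,1.5,0,0,0,0,0,1.5,0,0,0,0,0,-2,0,0,0,0,0,-2,0,0,0,0,0,-2,0,0,0,0,0,2,0,0,0,0,0,2,0,0,0,0,0,2,0,0,0,0,0,-2,0,0,0,0,0,-2,0,0,0,0,0,-2,0,0,0,0,0,2,0,0,0,0,0,2,0,0,0,0,0,2,0,0,0,0,0,-2,0,0,0,0,0,-2,0,0,0,0,0,-2,0,0,0,0,0,1.5,0,0,0,0,0,1.5,0,0,0,0,0,0,0,0,0],
)

```text
time: 6.08
tool_pos: [584.6, 23.3, 175.1]
tcp_rot: [50.3, 89.9, -57.7]
ft_force: [3.1, -1.7, 4.4]
finger_gap: 8.0
```

```bash
python3 - <<'E'
from bench import sensors, snapshot
from h import *
s=sensors.sense(); print(s["time"],s["tool_pos"],s["ft_force"],s["wrist_torque"],s["finger_gap"])
d=snapshot("scene"); np.savez("pics/scene3.npz",**d); show(d,210,170,330,270,6,"pics/scene3.png")
d=snapshot("top"); np.savez("pics/top3.npz",**d); show(d,200,140,320,240,6,"pics/top3.png")
E
```

```text
6.0833 [584.60479061  23.26116045 175.06390367] [ 3.12710267 -1.74257309  4.42714315] [-0.34823694 -0.37437791 -0.03876339] 7.980550302861243
```

View pics/scene3.png

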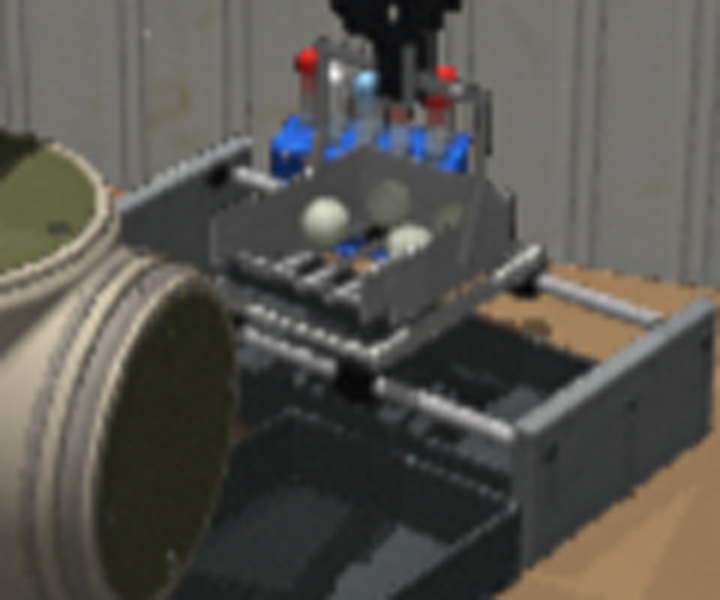

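View pics/top3.png

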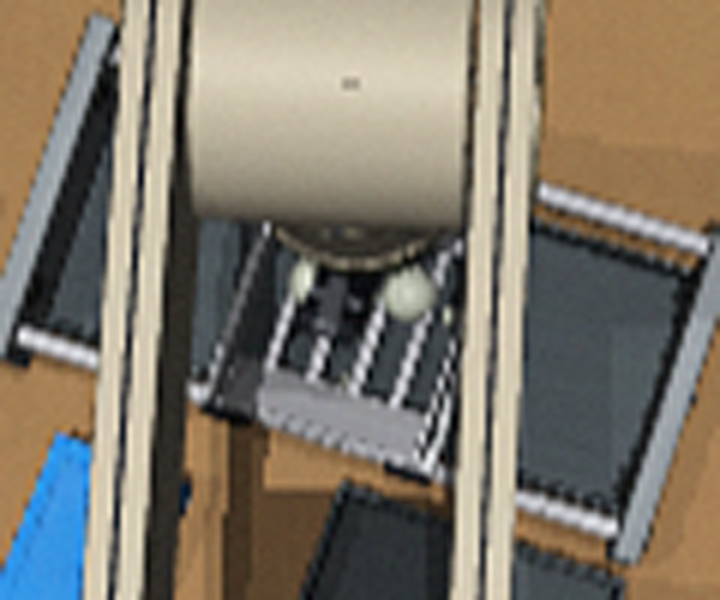

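Small balls seem to have dropped, but one light spot at (447,315) in the top view is ambiguous. I'll shake once more for margin.

Emit:
drive_tool(
  moves=[0,0,1.5,0,0,0,0,0,1.5,0,0,0,0,0,-2,0,0,0,0,0,-2,0,0,0,0,0,-2,0,0,0,0,0,2,0,0,0,0,0,2,0,0,0,0,0,2,0,0,0,0,0,-1.5,0,0,0,0,0,-1.5,0,0,0,0,0,1.5,0,0,0,0,0,1.5,0,0,0,0,0,-2,0,0,0,0,0,-2,0,0,0,0,0,-2,0,0,0,0,0,2,0,0,0,0,0,2,0,0,0,0,0,2,0,0,0,0,0,0,0,0,0,0,0,0,0,0,0],
)

```text
time: 7.85
tool_pos: [575.6, -4.4, 175.1]
tcp_rot: [89.4, 89.9, -18.7]
ft_force: [3.4, -1.8, 4.9]
finger_gap: 8.2
```

Emit:
drive_tool(
  moves=[0,0,1,0,0,0,0,0,1,0,0,0,0,0,1,0,0,0,0,0,1,0,0,0,0,0,0.8,0,0,0,0,0,0.6,0,0,0,0,0,0.4,0,0,0,0,0,0.2,0,0,0,0,0,0.1,0,0,0,0,0,0,0,0,0,0,0,0,0,0,0],
)

```text
time: 8.77
tool_pos: [557.4, -60.1, 175.1]
tcp_rot: [132.3, 89.8, 24.4]
ft_force: [4.3, 1.8, 5.8]
finger_gap: 8.0
```

```bash
python3 - <<'E'
from bench import sensors, snapshot
from h import *
s=sensors.sense(); print(s["time"],s["tool_pos"],s["ft_force"],s["wrist_torque"],s["finger_gap"])
d=snapshot("scene"); np.savez("pics/scene4.npz",**d); show(d,210,170,350,290,5,"pics/scene4.png")
d=snapshot("top"); np.savez("pics/top4.npz",**d); show(d,200,140,320,240,6,"pics/top4.png")
E
```

```text
8.7667 [557.38136288 -60.13818119 175.11043479] [4.30678806 1.76100371 5.83243352] [ 0.22813286 -0.70057993 -0.10279711] 7.998011742105807
```

View pics/scene4.png

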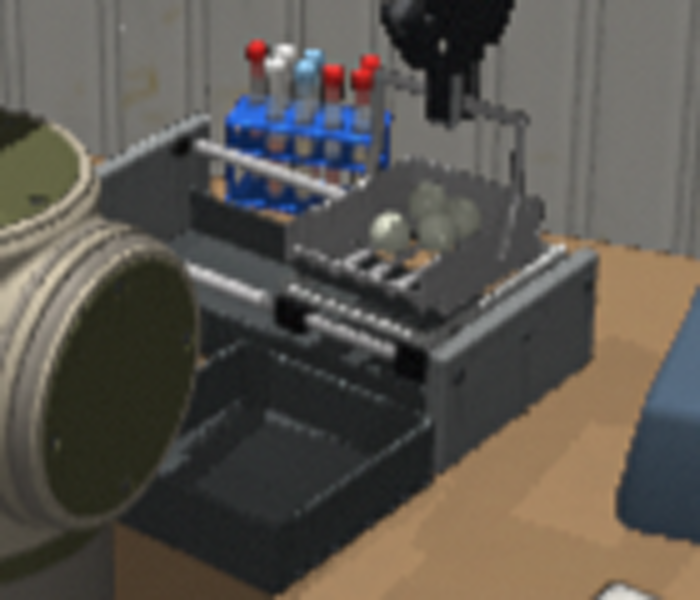

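View pics/top4.png

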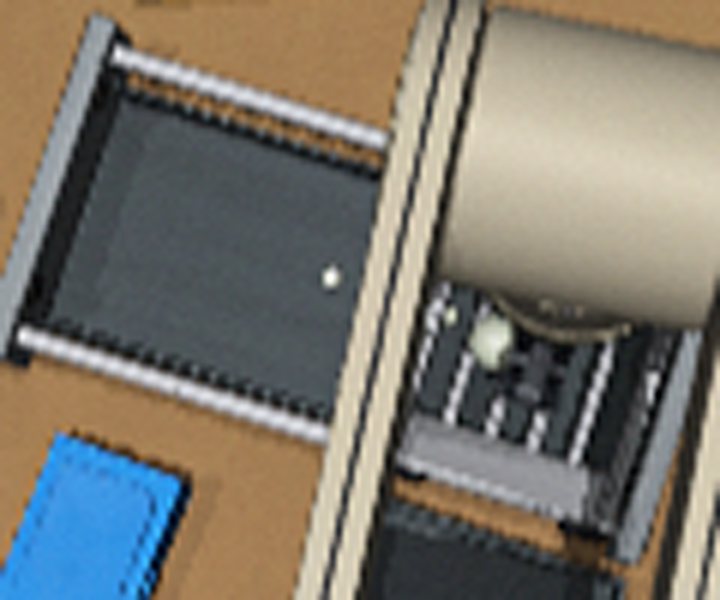

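The carriage is at the stop (89.8 mm travelled). One small ball lies in the pan at (330,278), and another shows between the bars at (450,313). The arm hides the rest, so I'll let go and move aside to count them before tipping.

Emit:
drive_tool(
  moves=[0,0,0,0,0,0,0,0,0,0,0,0,0,0,0,0,0,0,0,0,0,0,0,0,0,0,0,0,0,0,0,0,0,0,0,0,-2,0,0,0,0,0,-3,0,0,0,0,0,-3,0,0,0,0,0,0,0,0,0,0,0],
  hand=8.5,
)

```text
time: 9.7
tool_pos: [559.1, -61.5, 261.6]
tcp_rot: [96.4, 89.4, -11.6]
ft_force: [1.5, 0.7, 1.2]
finger_gap: 84.3
```

Emit:
drive_tool(
  moves=[0,-2.2,-3,0,0,0,0,-2.2,-3,0,0,0,0,-2.2,-3,0,0,0,0,-2.2,-3,0,0,0,0,-2.2,-3,0,0,0,0,-2.2,-3,0,0,0,0,-2.2,-3,0,0,0,0,-2.2,-3,0,0,0,0,-2.2,-3,0,0,0,0,-2.2,-3,0,0,0,0,-2.2,-3,0,0,0,0,-2.2,-3,0,0,0,0,-2.2,-3,0,0,0,0,0,0,0,0,0],
)

```text
time: 10.87
tool_pos: [401.6, 403.5, 253.9]
tcp_rot: [-131.4, 89.8, 120.9]
ft_force: [0.7, -0.3, -0.0]
finger_gap: 84.9
```

```bash
python3 - <<'E'
from bench import sensors, snapshot
from h import *
s=sensors.sense(); print(s["time"],s["tool_pos"],s["ft_force"],s["tcp_rot"],s["finger_gap"])
d=snapshot("scene"); np.savez("pics/scene5.npz",**d); show(d,210,170,350,290,5,"pics/scene5.png")
d=snapshot("top"); np.savez("pics/top5.npz",**d); show(d,200,140,330,240,6,"pics/top5.png")
E
```

```text
10.8667 [401.64151462 403.54302903 253.87284529] [ 0.71836456 -0.25660315 -0.03006354] [-131.3583906    89.8472312   120.94844144] 84.93946456707467
```

View pics/scene5.png

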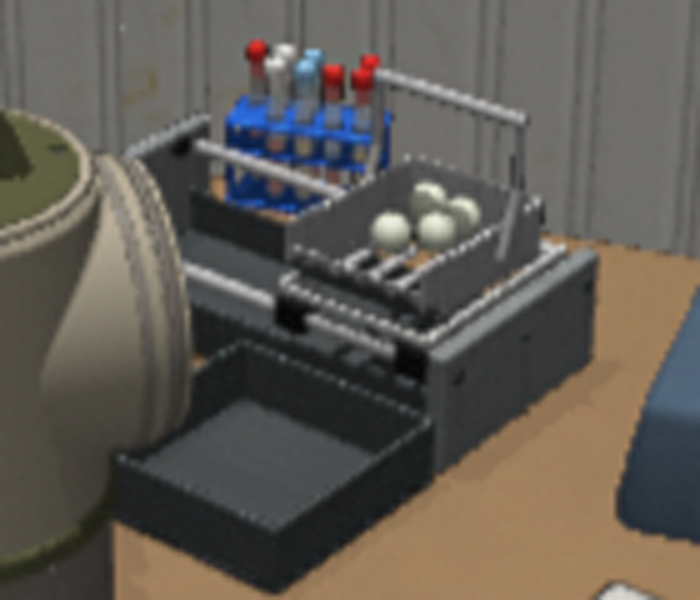

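View pics/top5.png

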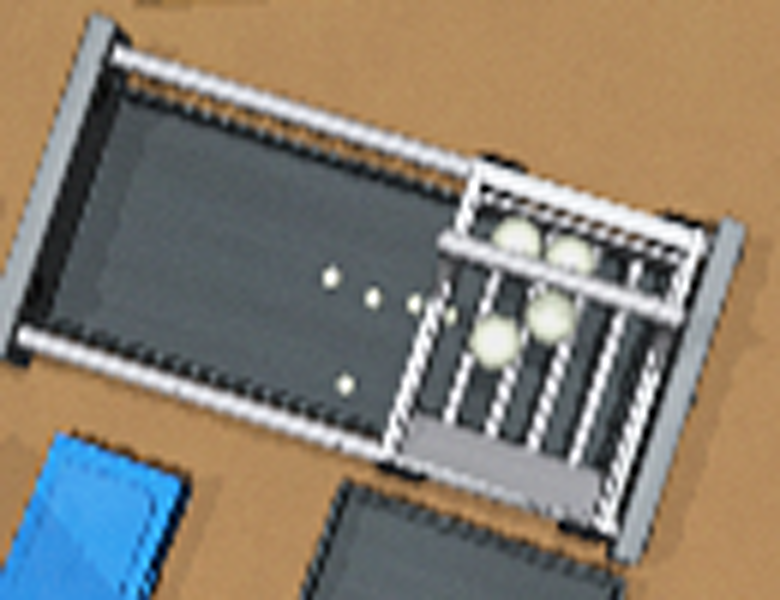

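All five small balls lie in the pan. Four are clear, at (330,275), (373,297), (415,303) and (345,384). The fifth, at (450,313), hasn't moved in the image since before the carriage travelled 90 mm, so it is in the pan too. The four large balls are in the basket, which is level and at the stop. I'll go back to the bar.

Emit:
drive_tool(
  moves=[0,2.2,3,0,0,0,0,2.2,3,0,0,0,0,2.2,3,0,0,0,0,2.2,3,0,0,0,0,2.2,3,0,0,0,0,2.2,3,0,0,0,0,2.2,3,0,0,0,0,2.2,3,0,0,0,0,2.2,3,0,0,0,0,2.2,3,0,0,0,0,2.2,3,0,0,0,0,2.2,3,0,0,0,0,2.2,3,0,0,0,0,0,0,0,0,0,0,0,0,0,0,0],
)

```text
time: 12.22
tool_pos: [556.0, -64.4, 254.0]
tcp_rot: [-45.5, 90.0, -153.7]
ft_force: [0.2, 0.9, 0.4]
finger_gap: 84.9
```

```bash
python3 - <<'E'
from bench import sensors
from h import *
s=sensors.sense(); print(s["time"],s["tool_pos"],rot(s["tcp_rot"]).round(3))
d=dict(np.load("pics/top5.npz"))
p=(np.array([[442,240],[683,315]])+.5)/6-.5+[200,140]; e=ray(d,p,192); print(e.round(1),e.mean(0))
d0=dict(np.load("pics/top0.npz")); 
# carriage shift check
t0=54.72; f=lambda a:130*np.array([np.cos(np.radians(t0+a)),np.sin(np.radians(t0+a))])
n=20;st=3.2
prev=f(0)
for i in range(1,n+1):
    q=f(i*st); dd=(q-prev)/10; prev=q; print(f"[{-dd[1]:.2f},{dd[0]:.2f}]",end=" ")
E
```

```text
12.2167 [555.95024031 -64.35947653 253.99102411] [[-0.001  0.95  -0.314]
 [-0.    -0.314 -0.95 ]
 [-1.    -0.001  0.001]]
[[ 576.1   -5.4  192. ]
 [ 543.1 -111.5  192. ]] [559.63463221 -58.42000401 192.        ]
[-0.40,-0.60] [-0.37,-0.63] [-0.33,-0.65] [-0.30,-0.66] [-0.26,-0.68] [-0.22,-0.69] [-0.18,-0.70] [-0.14,-0.71] [-0.10,-0.72] [-0.06,-0.72] [-0.02,-0.73] [0.02,-0.73] [0.06,-0.72] [0.10,-0.72] [0.14,-0.71] [0.18,-0.70] [0.22,-0.69] [0.26,-0.68] [0.29,-0.66] [0.33,-0.65]
```

Emit:
drive_tool(
  moves=[2,0,0,0,0,0,2,0,0,0,0,0,2,0,0,0,0,0,2,0,0,0,0,0,0,0,0,0,0,0,0,0,0,0,0,0],
)

```text
time: 12.72
tool_pos: [555.0, -60.3, 173.5]
tcp_rot: [-85.4, 89.8, 166.6]
ft_force: [0.3, 0.5, 0.5]
finger_gap: 84.8
```

Emit:
drive_tool(
  moves=[0,0,0,0,0,0,0,0,0,0,0,0,0,0,0,0,0,0,0,0,0,0,0,0,0,0,0,0,0,0,0,0,0,0,0,0,0,0,0,0,0,0,0,0,0,0,0,0],
  hand=1.8,
  grip_force=20,
)

```text
time: 13.38
tool_pos: [556.4, -61.0, 174.3]
tcp_rot: [-88.3, 90.0, 163.7]
ft_force: [-0.0, 0.1, 0.7]
finger_gap: 18.0
```

```bash
python3 - <<'E'
from bench import sensors, snapshot
from h import *
s=sensors.sense(); print(s["time"],s["tool_pos"],s["ft_force"],s["finger_gap"])
d=snapshot("scene"); show(d,210,150,350,270,5,"pics/scene6.png")
E
```

```text
13.3833 [556.35607039 -60.95428351 174.29571593] [-0.02137326  0.10457019  0.73049045] 17.980889685451057
```

View pics/scene6.png

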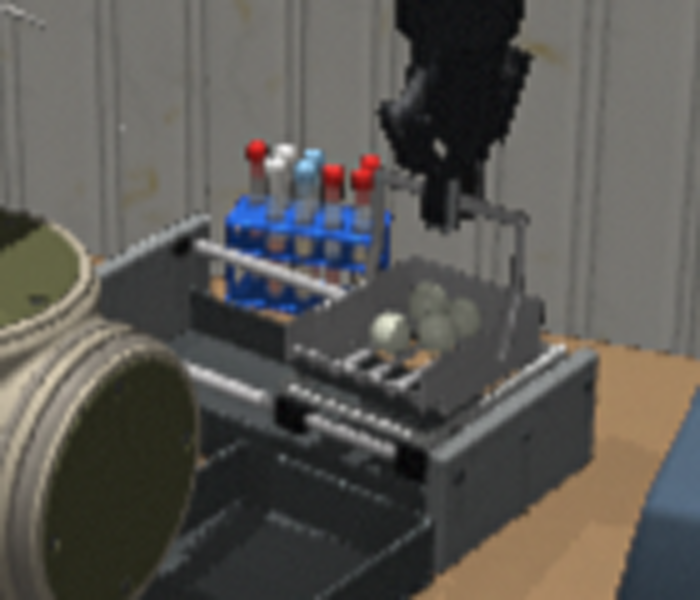

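The open fingers straddle the bar at about (440,200). I'll tip along the arc.

Emit:
drive_tool(
  moves=[-0.4,-0.6,0,0,0,0,-0.37,-0.63,0,0,0,0,-0.33,-0.65,0,0,0,0,-0.3,-0.66,0,0,0,0,-0.26,-0.68,0,0,0,0,-0.22,-0.69,0,0,0,0,-0.18,-0.7,0,0,0,0,-0.14,-0.71,0,0,0,0,-0.1,-0.72,0,0,0,0,-0.06,-0.72,0,0,0,0,-0.02,-0.73,0,0,0,0,0.02,-0.73,0,0,0,0,0.06,-0.72,0,0,0,0,0.1,-0.72,0,0,0,0,0.14,-0.71,0,0,0,0,0.18,-0.7,0,0,0,0,0.22,-0.69,0,0,0,0,0.26,-0.68,0,0,0,0,0.29,-0.66,0,0,0,0,0.33,-0.65,0,0,0,0],
)

```text
time: 15.1
tool_pos: [424.9, -18.3, 181.7]
tcp_rot: [-84.5, 90.0, 167.5]
ft_force: [0.4, 0.7, 0.5]
finger_gap: 18.0
```

Emit:
drive_tool(
  moves=[0,0,0,0,0,0,0,0,0,0,0,0,0,0,0,0,0,0,0,0,0,0,0,0,0,0,0,0,0,0,0,0,0,0,0,0],
)

```text
time: 15.6
tool_pos: [425.8, -18.6, 182.2]
tcp_rot: [75.8, 90.0, -32.1]
ft_force: [1.5, -1.3, -0.9]
finger_gap: 17.8
```

```bash
python3 - <<'E'
from bench import sensors, snapshot
from h import *
s=sensors.sense(); print(s["time"],s["tool_pos"],s["ft_force"],s["finger_gap"])
d=snapshot("scene"); show(d,210,150,350,290,4,"pics/scene7.png")
d=snapshot("top"); show(d,200,140,330,290,4,"pics/top7.png")
E
```

```text
15.6 [425.79235846 -18.63241329 182.15549329] [ 1.47075504 -1.29362735 -0.92631027] 17.797510416109915
```

View pics/scene7.png

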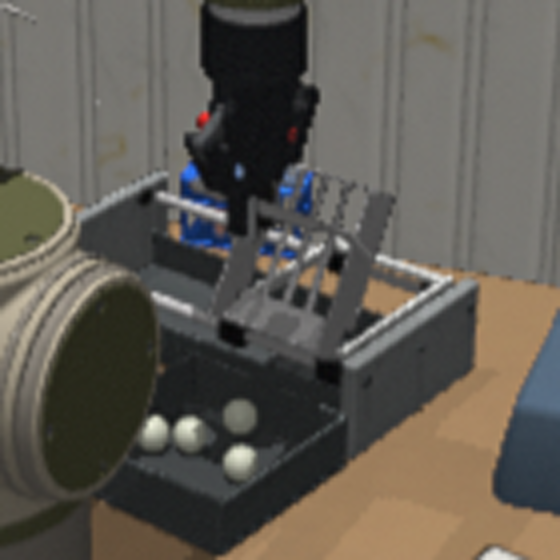

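View pics/top7.png

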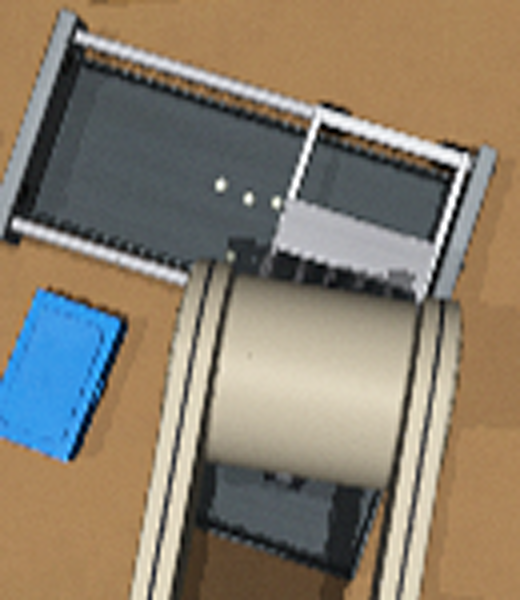

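The basket is tipped and all four large balls are in the tray, at scene pixels (152,432), (190,433), (240,416) and (240,462). I'll guide the basket back along the arc.

Emit:
drive_tool(
  moves=[-0.33,0.65,0,0,0,0,-0.29,0.66,0,0,0,0,-0.26,0.68,0,0,0,0,-0.22,0.69,0,0,0,0,-0.18,0.7,0,0,0,0,-0.14,0.71,0,0,0,0,-0.1,0.72,0,0,0,0,-0.06,0.72,0,0,0,0,-0.02,0.73,0,0,0,0,0.02,0.73,0,0,0,0,0.06,0.72,0,0,0,0,0.1,0.72,0,0,0,0,0.14,0.71,0,0,0,0,0.18,0.7,0,0,0,0,0.22,0.69,0,0,0,0,0.26,0.68,0,0,0,0,0.3,0.66,0,0,0,0,0.33,0.65,0,0,0,0,0.37,0.63,0,0,0,0,0.4,0.6,0,0,0,0],
)

```text
time: 17.37
tool_pos: [556.8, -61.1, 173.9]
tcp_rot: [-84.4, 90.0, 167.6]
ft_force: [0.1, 0.6, 0.6]
finger_gap: 17.8
```

Emit:
drive_tool(
  moves=[0,0,0,0,0,0,0,0,0,0,0,0,0,0,0,0,0,0,0,0,0,0,0,0,0,0,0,0,0,0,0,0,0,0,0,0,0,0,0,0,0,0],
  hand=8.5,
)

```text
time: 17.95
tool_pos: [556.4, -60.9, 174.6]
tcp_rot: [95.9, 90.0, -12.1]
ft_force: [-1.0, -0.9, -0.5]
finger_gap: 85.2
```

Emit:
drive_tool(
  moves=[-2,0,0,0,0,0,-3,0,0,0,0,0,-3,0,0,0,0,0,0,0,0,0,0,0,0,-2.2,-3,0,0,0,0,-2.2,-3,0,0,0,0,-2.2,-3,0,0,0,0,-2.2,-3,0,0,0,0,-2.2,-3,0,0,0,0,-2.2,-3,0,0,0,0,-2.2,-3,0,0,0,0,-2.2,-3,0,0,0,0,-2.2,-3,0,0,0,0,-2.2,-3,0,0,0,0,-2.2,-3,0,0,0,0,-2.2,-3,0,0,0,0,-2.2,-3,0,0,0,0,0,0,0,0,0],
)

```text
time: 19.45
tool_pos: [401.7, 403.6, 254.1]
tcp_rot: [-140.9, 89.8, 111.4]
ft_force: [0.6, 0.9, -0.7]
finger_gap: 85.2
```

```bash
python3 - <<'E'
from bench import sensors, snapshot
from h import *
s=sensors.sense(); print(s["time"],s["tool_pos"],s["ft_force"],s["finger_gap"])
d=snapshot("scene"); show(d,210,170,350,290,5,"pics/scene8.png")
d=snapshot("top"); np.savez("pics/top8.npz",**d); show(d,180,140,330,290,4,"pics/top8.png")
a=dict(np.load("pics/top5.npz"))["image"].astype(int)[160:240,270:330]; b=d["image"].astype(int)[160:240,270:330]
D=np.abs(a-b).max(-1); print("changed px near carriage end",(D>60).sum())
E
```

```text
19.45 [401.66062788 403.60749562 254.10302561] [ 0.62223491  0.86210315 -0.66529103] 85.19695954171404
changed px near carriage end 241
```

View pics/scene8.png

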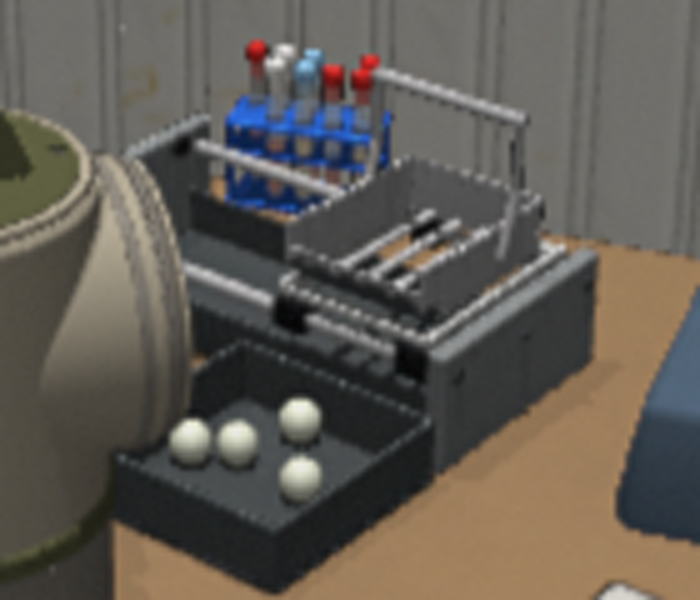

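View pics/top8.png

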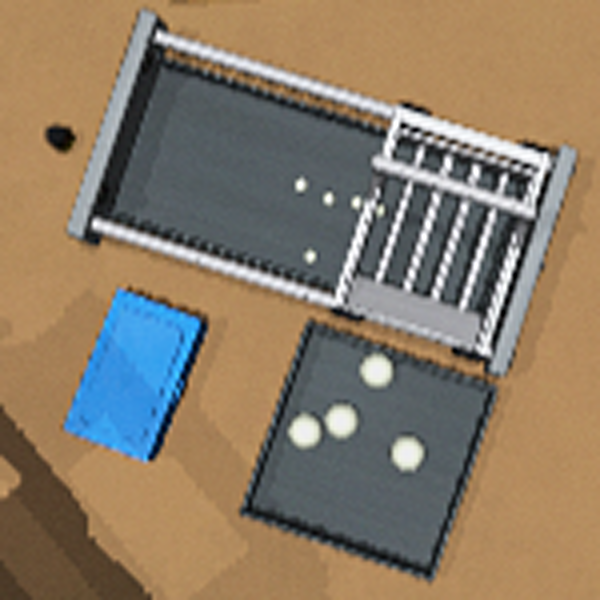

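```bash
python3 - <<'E'
from h import *
a=dict(np.load("pics/top0.npz")); b=dict(np.load("pics/top8.npz"))
ry=np.array([.309,.951])
# match front-lip/frame patch; predicted shift with plane heights
A=cv2.cvtColor(a["image"],cv2.COLOR_RGB2GRAY); B=cv2.cvtColor(b["image"],cv2.COLOR_RGB2GRAY)
k=8
for nm,P,z in (("lip",[[236,199],[272,219]],100),("bar",[[240,167],[284,184]],192),("rearframe",[[249,155],[288,171]],86)):
    (x0,y0),(x1,y1)=P
    t=cv2.resize(A[y0:y1,x0:x1],None,fx=k,fy=k,interpolation=cv2.INTER_CUBIC)
    S=B[y0-5:y1+25,x0:x1+45]; s=cv2.resize(S,None,fx=k,fy=k,interpolation=cv2.INTER_CUBIC)
    r=cv2.matchTemplate(s,t,cv2.TM_CCOEFF_NORMED); _,v,_,l=cv2.minMaxLoc(r)
    dx,dy=l[0]/k,l[1]/k-5
    c=np.array([(x0+x1)/2,(y0+y1)/2]); q=ray(a,c,z)[0]; w=ray(b,c+[dx,dy],z)[0]; print(nm,round(v,2),dx,dy,(w-q)[:2].round(1),np.linalg.norm((w-q)[:2]).round(1))
E
```

```text
lip 0.72 30.25 9.875 [-27.7 -85.3] 89.7
bar 0.78 30.125 10.0 [-26.5 -79.7] 84.0
rearframe 0.95 30.25 9.875 [-28.3 -86.6] 91.1
```

Image matching gives a travel of 90–91 mm at two patches. A third, low-score bar patch gave 84 mm. I'll check contact with the stop physically, with a light grip and a small push.

Emit:
drive_tool(
  moves=[0,2.2,3,0,0,0,0,2.2,3,0,0,0,0,2.2,3,0,0,0,0,2.2,3,0,0,0,0,2.2,3,0,0,0,0,2.2,3,0,0,0,0,2.2,3,0,0,0,0,2.2,3,0,0,0,0,2.2,3,0,0,0,0,2.2,3,0,0,0,0,2.2,3,0,0,0,0,2.2,3,0,0,0,0,2.2,3,0,0,0,0,0,0,0,0,0,0,0,0,0,0,0],
)

```text
time: 20.8
tool_pos: [555.9, -64.3, 254.0]
tcp_rot: [-44.2, 90.0, -152.4]
ft_force: [-0.8, 1.6, -0.5]
finger_gap: 84.7
```

Emit:
drive_tool(
  moves=[2,0,0,0,0,0,2,0,0,0,0,0,2,0,0,0,0,0,2,0,0,0,0,0,0,0,0,0,0,0,0,0,0,0,0,0],
)

```text
time: 21.3
tool_pos: [555.0, -60.3, 173.5]
tcp_rot: [-85.5, 89.8, 166.5]
ft_force: [-0.1, -0.7, 0.4]
finger_gap: 84.6
```

Emit:
drive_tool(
  moves=[0,0,0,0,0,0,0,0,0,0,0,0,0,0,0,0,0,0,0,0,0,0,0,0,0,0,0,0,0,0,0,0,0,0,0,0,0,0,0,0,0,0,0,0,0,0,0,0],
  hand=0.5,
  grip_force=20,
)

```text
time: 21.97
tool_pos: [556.6, -61.0, 174.6]
tcp_rot: [97.4, 90.0, -10.6]
ft_force: [0.6, -0.3, 1.4]
finger_gap: 9.0
```

Emit:
drive_tool(
  moves=[0,0,0.1,0,0,0,0,0,0.1,0,0,0,0,0,0.1,0,0,0,0,0,0,0,0,0,0,0,0,0,0,0],
)

```text
time: 22.38
tool_pos: [556.4, -61.2, 174.7]
tcp_rot: [169.4, 89.7, 61.5]
ft_force: [5.3, 12.0, 1.0]
finger_gap: 8.7
```

A 3 mm commanded push moved the bar only about 0.3 mm and met 13 N, so the carriage is on the stop. I'll release and retreat.

Emit:
drive_tool(
  moves=[0,0,0,0,0,0,0,0,0,0,0,0,0,0,0,0,0,0,0,0,0,0,0,0,0,0,0,0,0,0,0,0,0,0,0,0,0,0,0,0,0,0],
  hand=8.5,
)

```text
time: 22.97
tool_pos: [555.4, -64.0, 174.3]
tcp_rot: [-54.1, 90.0, -162.1]
ft_force: [1.1, -0.6, -0.4]
finger_gap: 85.1
```

Emit:
drive_tool(
  moves=[-2,0,0,0,0,0,-3,0,0,0,0,0,-3,0,0,0,0,0,0,0,0,0,0,0,0,-2.2,-3,0,0,0,0,-2.2,-3,0,0,0,0,-2.2,-3,0,0,0,0,-2.2,-3,0,0,0,0,-2.2,-3,0,0,0,0,-2.2,-3,0,0,0,0,-2.2,-3,0,0,0,0,-2.2,-3,0,0,0,0,-2.2,-3,0,0,0,0,-2.2,-3,0,0,0,0,-2.2,-3,0,0,0,0,-2.2,-3,0,0,0,0,0,0,0,0,0,0,0,0,0,0,0],
)

```text
time: 24.47
tool_pos: [414.3, 361.7, 254.0]
tcp_rot: [-31.2, 90.0, -139.0]
ft_force: [1.0, -1.0, -0.2]
finger_gap: 85.0
```

```bash
python3 - <<'E'
from bench import sensors, snapshot
from h import *
s=sensors.sense(); print(s["time"],s["tool_pos"],s["ft_force"],s["qd"].round(2))
d=snapshot("top"); show(d,130,110,440,300,2.5,"pics/top9.png")
b=np.load("pics/top8.npz")["image"].astype(int); D=np.abs(b-d["image"]).max(-1)
print((D[150:230,225:330]>60).sum(),"changed px at rig;",(D[160:185,185:205]>60).sum(),"vial")
a=np.load("pics/top0.npz")["image"].astype(int);print((np.abs(a-d["image"]).max(-1)[240:280,390:425]>60).sum(),"beaker vs start")
d=snapshot("scene"); show(d,210,170,350,290,5,"pics/scene9.png")
E
```

```text
24.4667 [414.34465552 361.69719798 253.99242596] [ 0.97962817 -1.03229579 -0.17251027] [-3.09 -1.05  1.04 -0.88  0.37 -0.98]
0 changed px at rig; 0 vial
0 beaker vs start
```

View pics/top9.png

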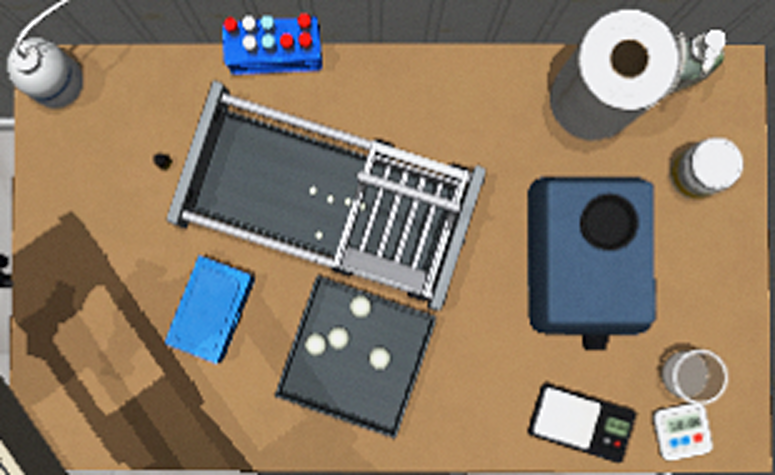

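View pics/scene9.png

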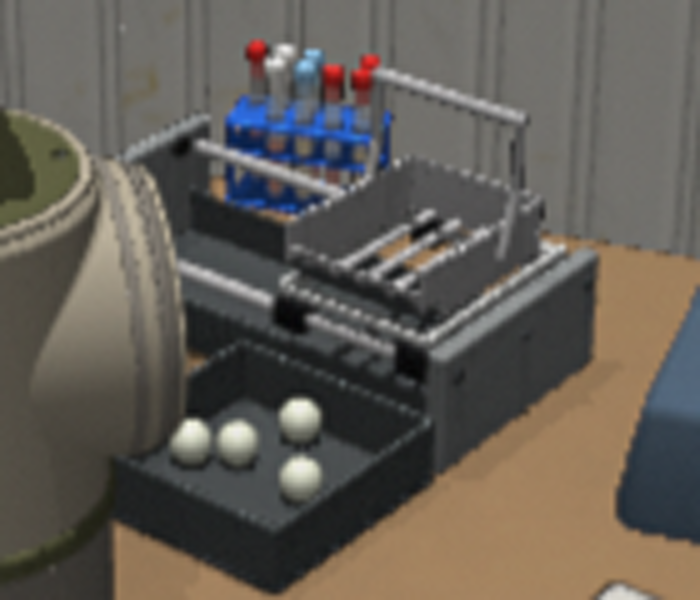

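Final state: the four large balls are in the tray, the five small ones are in the pan at about (313,190), (330,198), (348,201), (361,206) and (319,235), and the basket is level. The carriage is at the stop, and the vial and beaker haven't moved.

```bash
python3 -c "
from bench import r
print(r.hand_in())"
```

```text
the job is handed in; nothing more can be done
None
```

The job is done and handed in at about 24.5 s. I gripped the bar and shook the basket in two bursts until all five small balls were in the pan. I then slid the carriage to the tray-end stop, let go and moved aside to count the balls. With the fingers loosely round the bar I tipped the basket along its arc and guided it back to level.

- **Balls:** the last pictures show four large balls in the tray, five small ones in the pan and an empty, level basket.
- **Carriage:** two image patches gave 90–91 mm of travel. A third, poorly matching patch on the bar gave 84 mm, so I checked by pushing. The carriage moved only about 0.3 mm against 13 N, so it is on the stop.
- **Vial and beaker:** the beaker area matches the starting picture with no changed pixels. The vial showed no change between the last two pictures and looks to be in its starting place.
- **Forces:** the highest I read at the wrist was about 13 N. I read it only between moves, so peaks during the shaking were not seen.
- **Camera agreement:** the two cameras differed by about 8–11 mm on the bar and end-block positions. I used a value between them, and the grip confirmed it.

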